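# Load the specimen holder under the stage clip

## Robot

A 6-joint arm with a two-finger parallel gripper is mounted at the origin on the work surface. World frame = base frame: x ahead of the robot, y to its left, z up, the work surface at z = 0. Lengths are in mm, angles in rad, forces in N, time in s.
With the tool pointing down it reaches from about 425 to 950 mm from the base axis. Payload 3.5 kg.
Tool frame: the origin (TCP) lies at the very end of the fingers, on their centre line; the grasp point (between the pads) lies 19 mm behind it; z points along the fingers, y is the line along which they close (so a half turn about z gives the same grasp; the last joint's range is limited). The gripper opens to 85 mm and grips with 20 to 120 N. Pads are 22 mm wide; open, the fingers measure 114 mm over their backs; the gripper's body (76 mm by 85 mm) begins 54 mm behind the grasp point. The pads swing forward as they close: fully open they stand 13 mm farther back than shut.
Start: joints at [1.172, 0.286, 1.577, -0, 1.279, -0.15], TCP at [166.176, 654.211, 231.325] pointing down, gripper open.
Joint ranges: [-2.77, 2.77], [-0.9, 2.22], [0.21, 2.48], [-1.53, 4.67], [0.24, 2.81], [-2.84, 2.84]. Speed limits (rad/s): [2.79, 2.79, 3.14, 3.14, 3.14, 3.14].

## Interface

Orientations are given as a unit quaternion [w, x, y, z].
In Python, from station import * gives the robot as it stands. Calls block until the motion is done:
- move_to(position, orientation): joint-space move of the TCP to a pose.
- servo_line(position, orientation=None, vel=150, threshold=None): straight line of the TCP; orientation=None keeps the orientation; vel is the mean speed in mm/s. With threshold (N) it stops when the force on the tool has changed by that much, and returns True; else False.
- set_joints(angles): joint-space move.
- ungrasp() and close(f_grip=None): open the fingers fully, or close them until they stop; f_grip is the grip in N (None keeps the last).
- pause(seconds).
- solve_ik(position, orientation): joint angles nearest the present ones, or None.
- read_state(): the state.
- read_camera(name): name is "scene" or "top" or "wrist"; returns the picture (480x640x3 uint8, red, green, blue); there is no depth.
- camera_info(name): a dict with "fx", "fy", "cx", "cy" (pixels), "D" ([k1, k2, p1, p2, k3] as OpenCV has them; the pictures are not rectified), "R" (3x3) and "t" (3): a world point X has camera coordinates R X + t; the wrist camera has in their place "tool_from_camera" (4x4, takes a point from camera to tool coordinates, whose origin is the TCP and whose axes are the flange's). Camera axes: x right, y down, z forward; pixel columns grow to the right and rows downward; lengths in mm; the calibration is good to about 2 mm. A picture is of the moment at which its call begins: read the wrist's pose just before it. camera_info takes no time and is no camera call.
A pose or a line that the arm cannot do raises IKError and nothing moves.
- hand_in(): hands the job in; it is judged then, once.
The state is a dict: "time_s": time; "joint_positions": joint angles; "qvel": joint speeds; "tau": joint torques, N m; "position": TCP position; "tool_rot": TCP orientation; "wrist_force": force on the tool from outside, world axes, zero at the start; "ft_torque": the same for the moment, N m; "width": finger opening in mm; "grasp_force": force on a finger pad.
Only numpy, scipy, OpenCV 4.12 (cv2) and the standard library are available. Lean on these libraries where they do the work, as an engineer would, in place of code of your own. Each camera call takes 0.05 s, during which the arm holds its last target. There are 200 camera calls.

## Task

Press down the long thumb bar of the specimen stage's spring clip with one fingertip and keep it down while your other fingertip pushes the specimen holder by its upright end plate along the track, under the raised clip foot, until the end plate stands against the two stop posts. Then let the bar up, so that the clip foot rests on the holder and keeps it there. Only push the holder, never lift it or tip it up, and leave everything else on the bench where it is.

Things in the scene. Friction and masses are not known exactly. Their poses are not given: they have to be found in the camera images.
- stage: dark steel base plate fixed to the bench, 190 x 150 x 12 mm (all in mm; x -103 to 87, y -50 to 100). Origin on the bench (z=0), on the track's centre line, below the stop posts' rear faces; +x: the way the holder is pushed; +y: side of the thumb bar. Track: the plate (top z=12) between two aluminium rails (y +-26.5 to +-36.5, x -96 to 76, tops z=20).
- stops (a point): point midway between the stop posts at stage x=0, y=0, z=31. The two posts stand on the rails (y +-26.5 to +-36.5, x 0 to 12, up to z=42); the holder's end plate must come up against their rear faces (x=0).
- holder: flat aluminium specimen holder, plate 80 x 50 x 6 mm, loose in the track (1.5 play each side), 60 to 130 g. Origin: centre of its underside; x parallel to stage x. Home with its origin at stage x=34. It starts at stage x -14 to 3, its front edge short of the clip foot, which blocks its way unless raised.
- end_plate (a point): point on the rear face of the holder's upright end plate (the face to push), at holder x=-40, y=0, 22 above its underside. The end plate is 6 mm thick (holder x -40 to -34), 70 wide and reaches 34 above the underside (46 above the bench); its outer ends pass over the rails (gap 4) and meet the stop posts.
- clip (a joint): angle of the spring clip about its hinge, which runs along stage x at y=46, z=32 (brackets at x=-86 and 35 rise to z=38): 0 released, grows as the thumb bar is pressed, limit 0.42. Above 0.17 the foot clears the holder's plate; let down on the plate it rests near 0.14. At the bar's middle about 2.8 N starts it, 6 N hold it at the limit; it springs back.
- clip_bar (a point): middle of the top of the clip's thumb bar, a flat steel leaf 104 mm long (stage x -82 to 22), 46 wide (stage y 49 to 94). The point lies at stage x=-30, y=75, 39 above the bench when released (the leaf then slopes up outwards by 0.2 rad), 31 at joint 0.3, 27 at the limit. A fingertip can slide along the bar while pressing it.
- clip_foot (a point): middle of the underside of the clip's black foot, 18 x 18 mm, on an arm across the track at stage x 48 to 66, y 0 to 18; 2 above the track when released; rigidly joined to the bar: it rises as the bar goes down.
- spare: spare specimen holder lying on the bench beside the stage, same shape as the holder; bystander
- dish: low closed glass dish, 66 mm dia x 18; bystander; origin centre of underside
- jar: small glass jar with white cap, 48 mm dia x 45; bystander; origin centre of underside
- beaker: glass beaker, 64 mm dia x 85; bystander; origin centre of underside
- bottle: amber bottle, 70 mm dia x 150; bystander; origin centre of underside
- cylinder: slim glass measuring cylinder on a round foot 64 mm dia, 150 high; bystander; origin centre of underside
Things that resemble listed ones, but are neither listed nor needed, are in the scene too. What is shaped like the stage but purple or red is not meant.

How it is judged:
By the outcome, as a careful person would: the job done as asked, in the order asked, and still so for the second after the job is handed in, with the robot touching nothing.
It also fails if it takes over 42 s, if anything falls off the work surface, if the arm or the gripper's body presses on something with over 40 N, if the wrist force passes 120 N, or if a joint passes its speed limit or range.

## Working session

There is one attempt and no reset: what is moved stays moved. The work goes in short steps, each a Python script; the robot and the scene stay as the last script left them, time stands still between calls to the robot, and variables do not carry over. Pictures are saved under pics/ and viewed, at most 10 in all, crops included, and the job is handed in when it is done.

```bash
mkdir -p pics; ls; python3 - <<'E'
from station import *
import cv2
for n in("scene","top"):
    cv2.imwrite(f"pics/{n}0.png",read_camera(n)[:,:,::-1])
    print(n,camera_info(n))
print(camera_info("wrist"));s=read_state();print(s["time_s"],s["tool_rot"],s["width"])
E
```

```text
pics
scene {'fx': 433.24230889597686, 'fy': 433.24230889597686, 'cx': 323.8446637758293, 'cy': 237.91280192975572, 'D': array([-0.08049672,  0.        ,  0.        ,  0.        ,  0.        ]), 'R': array([[ 0.67599546,  0.73683825,  0.00997637],
       [ 0.44004937, -0.39277997, -0.80751498],
       [-0.59108941,  0.55026656, -0.58976269]]), 't': array([-331.19844233, -170.72972364, 1313.89625841])}
top {'fx': 555.9870764930744, 'fy': 555.9870764930744, 'cx': 323.359217313882, 'cy': 230.9992926361013, 'D': array([-0.15410136,  0.        ,  0.        ,  0.        ,  0.        ]), 'R': array([[ 0.00750366, -0.99989503,  0.01239471],
       [-0.99509111, -0.00868962, -0.09858076],
       [ 0.09867812, -0.01159415, -0.99505186]]), 't': array([ -36.13293525,  519.07658156, 1347.20215301])}
{'fx': 363.12139145466574, 'fy': 363.12139145466574, 'cx': 317.23551111545794, 'cy': 241.222355231458, 'D': array([0.00829719, 0.        , 0.        , 0.        , 0.        ]), 'tool_from_camera': array([[-3.46072657e-04, -9.64262477e-01, -2.64948592e-01,
         6.56011093e+01],
       [ 9.99999940e-01, -3.38806733e-04, -7.31236843e-05,
         8.44812846e-01],
       [-1.92559419e-05, -2.64948601e-01,  9.64262536e-01,
        -1.42974597e+02],
       [ 0.00000000e+00,  0.00000000e+00,  0.00000000e+00,
         1.00000000e+00]])}
0.1 [-2.93784387e-04  1.24064676e-01  9.92273544e-01 -1.04106403e-03] 85.31549069197375
```

View pics/scene0.png

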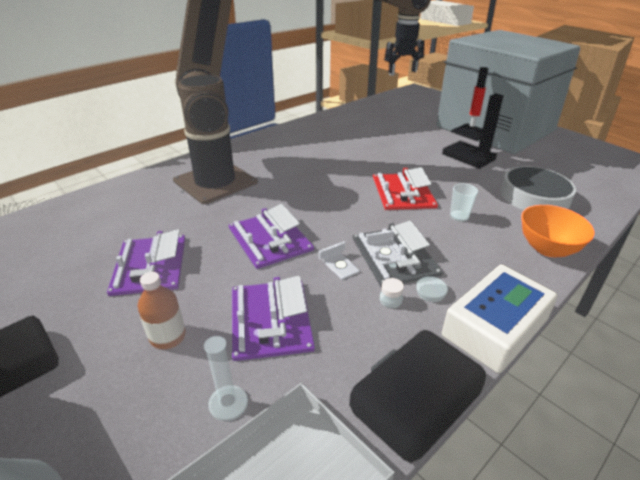

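View pics/top0.png

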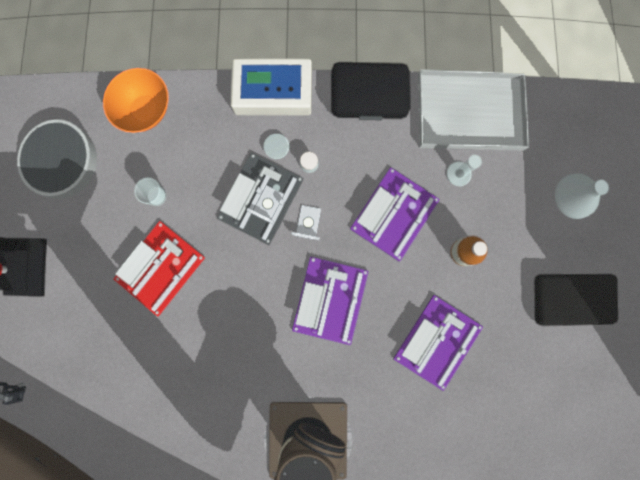

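The stage candidates in the top view are the grey one at (258,197), three purple ones at (395,213), (331,299) and (438,341), and a red one at (158,266). Only the grey one is dark steel, so that is the stage. The loose plate at (308,222) is the spare. I'll enlarge the grey one to confirm.

```bash
python3 - <<'E'
import cv2
a=cv2.imread("pics/top0.png")[140:260,200:340]
cv2.imwrite("pics/crop.png",cv2.resize(a,None,fx=5,fy=5,interpolation=cv2.INTER_CUBIC))
E
```

```text
(no output)
```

View pics/crop.png

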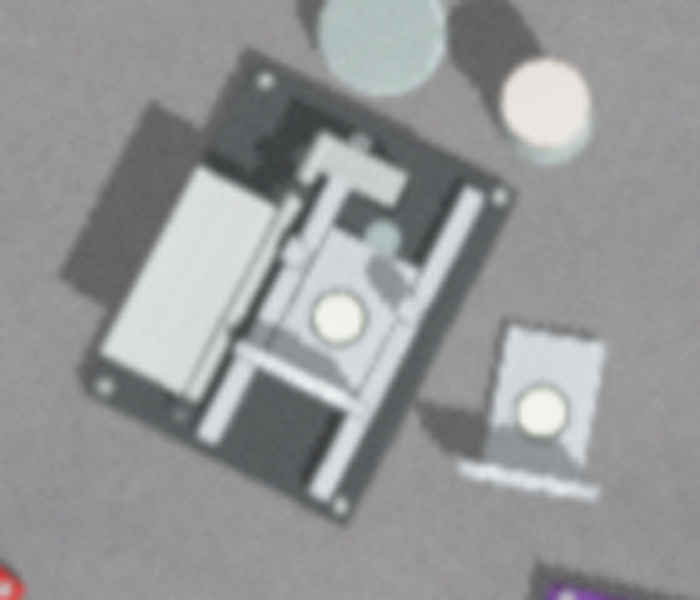

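The crop confirms it: a dark steel plate, with the bar to the left at (190,280), the clip arm at (350,170), and the holder in the track with its end plate around (300,378). Crop corners of the plate are (248,48), (518,188), (345,522) and (80,375). I'll fit the stage pose from these, then look from close by.

```bash
cat > h.py <<'E'
import numpy as np, cv2
from scipy.spatial.transform import Rotation as Ro
from station import *
def ray(ci,R,t,px,z):
    K=np.array([[ci["fx"],0,ci["cx"]],[0,ci["fy"],ci["cy"]],[0,0,1]])
    u=cv2.undistortPoints(np.array(px,float).reshape(-1,1,2),K,ci["D"]).reshape(-1,2)
    d=np.c_[u,np.ones(len(u))]@R; o=-R.T@t
    return o+d*((z-o[2])/d[:,2])[:,None]
def quat(yaw,flip=0): # tool down, tool x along stage x (flip: against)
    x=np.array([np.cos(yaw),np.sin(yaw),0])*(-1 if flip else 1); z=np.array([0,0,-1.])
    q=Ro.from_matrix(np.c_[x,np.cross(z,x),z]).as_quat(); return q[[3,0,1,2]]
def fit(S,W): # 2D rigid stage->world
    S=np.array(S,float);W=np.array(W)[:,:2];a=(S-S.mean(0));b=W-W.mean(0)
    yaw=np.arctan2((a[:,0]*b[:,1]-a[:,1]*b[:,0]).sum(),(a*b).sum())
    c,s=np.cos(yaw),np.sin(yaw);R=np.array([[c,-s],[s,c]]);o=W.mean(0)-R@S.mean(0)
    return o,yaw,W-(S@R.T+o)
def w(o,yaw,x,y):
    c,s=np.cos(yaw),np.sin(yaw);return o+np.array([c*x-s*y,s*x+c*y])
E
python3 - <<'E'
from h import *
ci=camera_info("top")
f=lambda p:np.array(p)/5+[200-.4,140-.4]
W=ray(ci,ci["R"],ci["t"],f([(248,48),(518,188),(345,522),(80,375)]),12)
o,yaw,r=fit([(87,100),(87,-50),(-103,-50),(-103,100)],W);print(o,yaw,r.round(1))
R=np.array([[np.cos(yaw),-np.sin(yaw)],[np.sin(yaw),np.cos(yaw)]])
sc=ray(ci,ci["R"],ci["t"],f([(265,80),(500,197),(340,506),(105,386)]),12)[:,:2];print("screws",((sc-o)@R).round(1))
print("endplate top",((ray(ci,ci["R"],ci["t"],f([(240,346),(362,408)]),46)[:,:2]-o)@R).round(1))
for fl in(0,1):
  for x in(-70,-17):
    for z in (250,30):
      q=solve_ik(np.r_[w(o,yaw,x,35),z],quat(yaw,fl));print(fl,x,z,None if q is None else np.round(q,2))
E
```

```text
[603.77445977 104.2558704 ] -0.4665833771828144 [[ 1.7  3.7]
 [-2.4 -0.7]
 [-2.3 -1.9]
 [ 3.  -1.1]]
screws [[ 76.1  88.4]
 [ 76.9 -45.7]
 [-98.2 -46.8]
 [-99.   86.5]]
endplate top [[-52.3  29.4]
 [-52.  -38. ]]
0 -70 250 [ 0.12  0.07  1.79 -0.    1.28  2.15]
0 -70 30 [ 0.12  0.33  1.93 -0.    0.88  2.15]
0 -17 250 [ 0.07  0.16  1.7  -0.    1.29  2.11]
0 -17 30 [ 0.07  0.4   1.83 -0.    0.91  2.11]
1 -70 250 [ 0.12  0.07  1.79 -0.    1.28 -0.99]
1 -70 30 [ 0.12  0.33  1.93 -0.    0.88 -0.99]
1 -17 250 [ 0.07  0.16  1.7  -0.    1.29 -1.03]
1 -17 30 [ 0.07  0.4   1.83 -0.    0.91 -1.03]
```

```bash
python3 - <<'E'
from h import *
o=np.array([603.8,104.3]);yaw=-.467
move_to(np.r_[w(o,yaw,-30,25),230],quat(yaw,1))
s=read_state();np.savez("wr0.npz",p=s["position"],q=s["tool_rot"])
im=read_camera("wrist")[:,:,::-1];cv2.imwrite("pics/w0.png",im)
print(s["time_s"],s["position"],s["wrist_force"])
E
```

```text
2.4667 [588.07142004 141.0020204  229.99799261] [-0.13028637 -1.84890184 -0.86127754]
```

View pics/w0.png

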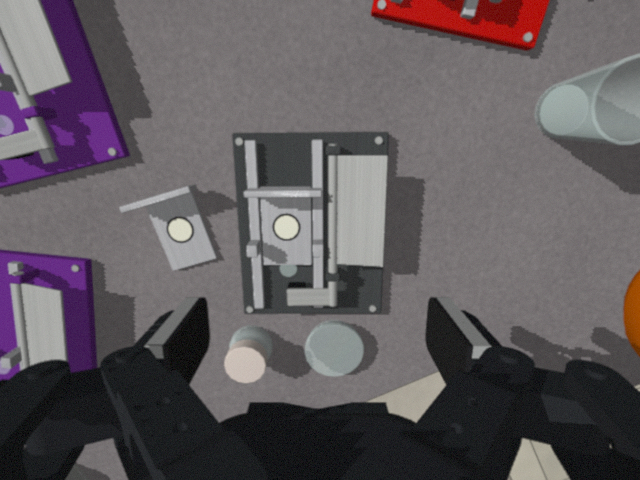

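The view shows the stage from above: plate corners (234,134), (387,132), (380,314), (244,314), the end plate at row ~191 spanning columns 244–321, and the bar at columns 335–387. Its rails and bar match the description.

```bash
python3 - <<'E'
from h import *
d=np.load("wr0.npz");ci=camera_info("wrist");T=ci["tool_from_camera"]
q=d["q"];Rt=Ro.from_quat([*q[1:],q[0]]).as_matrix()
Rwc=Rt@T[:3,:3];c=Rt@T[:3,3]+d["p"];R=Rwc.T;t=-R@c
pr=lambda p,z:ray(ci,R,t,p,z)
o,yaw,r=fit([(-103,-50),(-103,100),(87,100),(87,-50)],pr([(234,134),(387,132),(380,314),(244,314)],12))
print(o,yaw,r.round(1))
M=np.array([[np.cos(yaw),-np.sin(yaw)],[np.sin(yaw),np.cos(yaw)]])
S=lambda p,z:((pr(p,z)[:,:2]-o)@M).round(1)
print("screws",S([(239,142),(379,141),(373,308),(250,309)],12))
print("end top rear",S([(244,189),(321,188)],46))
print("rail rear ends z20",S([(245,141),(256,141),(313,141),(323,141)],20),"front",S([(254,306),(263,306)],20))
print("bar",S([(335,155),(387,155),(382,267),(336,266)],39))
im=cv2.imread("pics/w0.png")[115:330,220:400]
cv2.imwrite("pics/wc.png",cv2.resize(im,None,fx=2.7,fy=2.7,interpolation=cv2.INTER_CUBIC))
E
```

```text
[600.69904106 101.18381566] -0.46128804195042544 [[ 1.9  1.6]
 [-1.  -1.8]
 [-0.5 -0.8]
 [-0.4  1.1]]
screws [[-94.6 -43.5]
 [-94.9  90.6]
 [ 79.8  91.2]
 [ 80.3 -42.4]]
end top rear [[-54.  -34.5]
 [-54.6  34.7]]
rail rear ends z20 [[-95.5 -36.1]
 [-95.5 -25.8]
 [-95.2  27.5]
 [-95.2  36.9]] front [[ 72.9 -36.3]
 [ 73.  -26.8]]
bar [[-83.1  47.3]
 [-82.8  93.9]
 [ 23.2  93.9]
 [ 22.   49.2]]
```

View pics/wc.png

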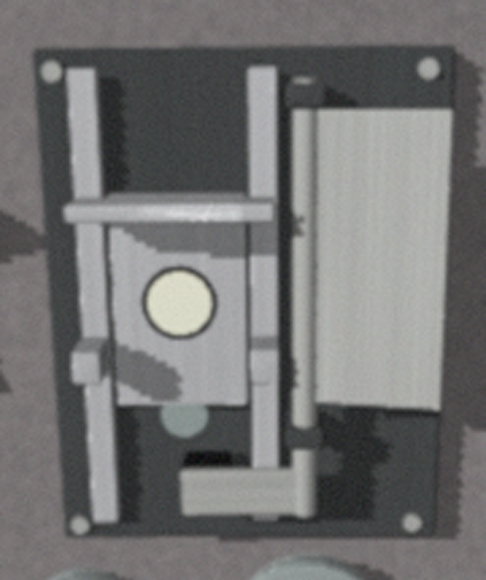

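```bash
cat >> h.py <<'E'
O=np.array([600.7,101.2]);YAW=-.461;Q=quat(YAW,1)
P=lambda x,y,z:np.r_[w(O,YAW,x,y),z]
E
python3 - <<'E'
from h import *
move_to(P(-68,33,120),Q)
servo_line(P(-68,33,55),vel=100)
pause(.2);f0=read_state()["wrist_force"]
hit=servo_line(P(-68,33,18),vel=25,threshold=1.5)
s=read_state();print(hit,s["time_s"],s["position"],s["wrist_force"]-f0,s["width"])
im=read_camera("wrist")[:,:,::-1];cv2.imwrite("pics/w1.png",im)
E
```

```text
True 5.1083 [554.35046324 161.2082265   26.36261031] [-0.07653483  0.05002057  2.57661523] 85.25836163765698
```

View pics/w1.png

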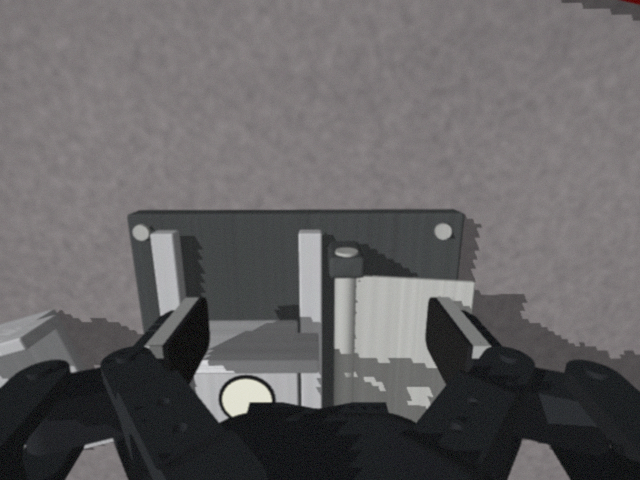

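The bar finger is on the leaf at around (450,350). The other finger is over the track behind the end plate, around (180,340). Contact was at TCP z≈26 (tip ≈ 39–41), as expected. Next I press further and check the force.

```bash
python3 - <<'E'
from h import *
for z in(20,15.5):
    servo_line(P(-68,33,z),vel=20);pause(.2)
    s=read_state();print(s["time_s"],s["position"][2],s["wrist_force"].round(2))
im=read_camera("scene")[:,:,::-1][190:300,330:470]
cv2.imwrite("pics/s1.png",cv2.resize(im,None,fx=5,fy=5,interpolation=cv2.INTER_CUBIC))
E
```

```text
5.8167 20.241044660647198 [0.92 2.63 4.63]
6.3917 15.662467857281626 [-0.26  1.83  4.1 ]
```

View pics/s1.png

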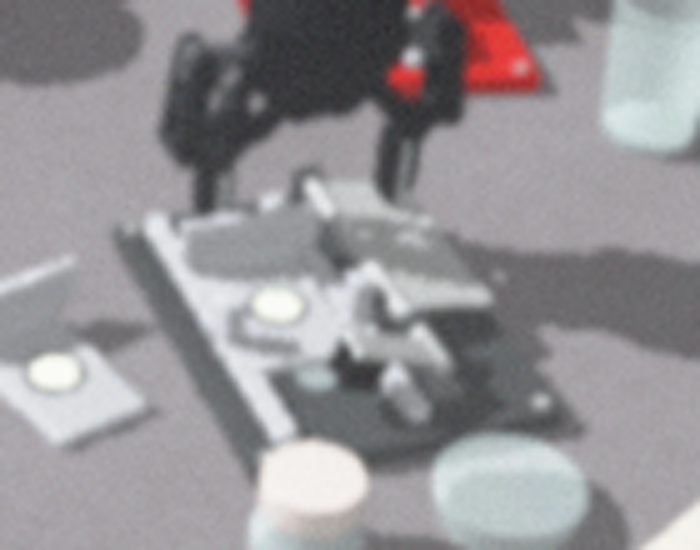

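The crop shows the bar pressed (400,250) and the clip foot raised (400,340). The push finger is behind the end plate. Now I push.

```bash
python3 - <<'E'
from h import *
def rep(h):
    s=read_state();d=s["position"][:2]-O;c,n=np.cos(YAW),np.sin(YAW);f=s["wrist_force"]
    print(h,round(s["time_s"],2),"x",round(c*d[0]+n*d[1],1),"z",s["position"][2].round(1),"fx",round(c*f[0]+n*f[1],2),"fy",round(-n*f[0]+c*f[1],2),"fz",f[2].round(2))
rep(0)
for x,v,t in((-40,30,6),(-22,30,6),(-12,10,5)):
    h=servo_line(P(x,33,15.5),vel=v,threshold=t);rep(h)
    if h:break
im=read_camera("wrist")[:,:,::-1];cv2.imwrite("pics/w2.png",im)
E
```

```text
0 6.44 x -67.8 z 15.6 fx -0.19 fy 3.55 fz 5.27
False 7.53 x -40.9 z 14.8 fx -3.23 fy 0.6 fz 5.56
False 8.28 x -22.7 z 14.9 fx -3.29 fy 0.72 fz 5.24
True 8.88 x -18.9 z 15.0 fx -1.81 fy -0.35 fz 4.48
```

View pics/w2.png

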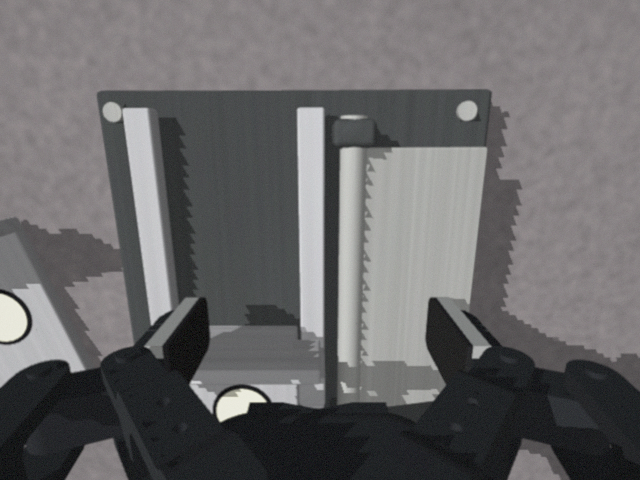

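The end plate has moved along the track and sits close ahead of the finger (rows 325–370). It stopped about 2 mm short of nominal, so I'll seat it with a firmer push.

```bash
python3 - <<'E'
from h import *
def rep(h):
    s=read_state();d=s["position"][:2]-O;c,n=np.cos(YAW),np.sin(YAW);f=s["wrist_force"]
    print(h,round(s["time_s"],2),"x",round(c*d[0]+n*d[1],1),"z",s["position"][2].round(1),"fx",round(c*f[0]+n*f[1],2),"fy",round(-n*f[0]+c*f[1],2),"fz",f[2].round(2))
for i in range(8):
    x=-18+i
    h=servo_line(P(x,33,15.5),vel=8,threshold=10);rep(h)
    if h:break
im=read_camera("top")[:,:,::-1][140:260,200:340]
cv2.imwrite("pics/t2.png",cv2.resize(im,None,fx=5,fy=5,interpolation=cv2.INTER_CUBIC))
E
```

```text
False 9.22 x -18.9 z 15.0 fx -3.54 fy 0.51 fz 5.75
False 9.49 x -18.9 z 15.0 fx -6.08 fy 0.45 fz 7.85
False 9.77 x -18.9 z 14.9 fx -8.95 fy 0.86 fz 9.35
False 10.04 x -18.9 z 14.8 fx -11.37 fy 0.63 fz 11.01
False 10.32 x -18.9 z 14.8 fx -13.58 fy 1.12 fz 12.61
False 10.59 x -18.9 z 14.8 fx -16.82 fy 0.83 fz 14.97
False 10.87 x -18.9 z 14.8 fx -20.43 fy -0.02 fz 16.29
False 11.14 x -18.9 z 14.7 fx -21.77 fy 1.12 fz 19.0
```

```bash
python3 - <<'E'
from h import *
servo_line(P(-24,33,15.2),vel=30);pause(.2)
s=read_state();print(s["time_s"],s["position"],s["wrist_force"])
for n,(a,b,c,d) in dict(top=(140,260,200,340),scene=(190,300,330,470)).items():
    im=read_camera(n)[:,:,::-1][a:b,c:d]
    cv2.imwrite(f"pics/{n}3.png",cv2.resize(im,(400,330),interpolation=cv2.INTER_CUBIC))
cv2.imwrite("pics/c3.png",np.hstack([cv2.imread("pics/top3.png"),cv2.imread("pics/scene3.png")]))
E
```

```text
11.975 [594.58712807 141.07750507  15.44732056] [ 4.143193   -1.19043604  4.2942894 ]
```

View pics/c3.png

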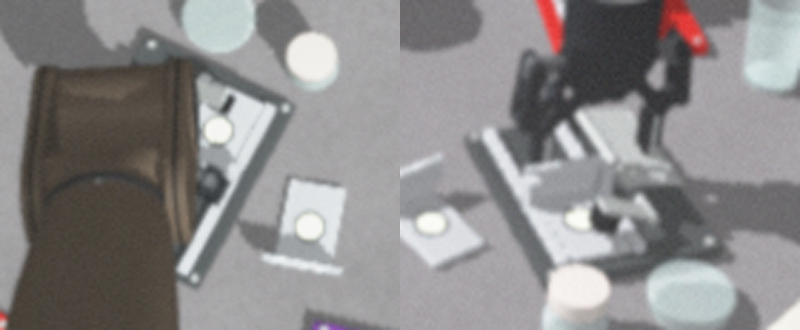

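The end plate stands at the posts and the plate lies under the raised foot, at about (605,215) in the right half. I'll let the bar up gently and retreat.

```bash
python3 - <<'E'
from h import *
servo_line(P(-24,33,32),vel=25);servo_line(P(-24,33,120),vel=100)
move_to(P(-35,25,230),Q)
pause(.3);s=read_state();np.savez("wr1.npz",p=s["position"],q=s["tool_rot"]);print(s["time_s"])
im=read_camera("wrist")[:,:,::-1];cv2.imwrite("pics/w4.png",im)
cv2.imwrite("pics/w4c.png",cv2.resize(im[115:345,220:400],None,fx=2.6,fy=2.6,interpolation=cv2.INTER_CUBIC))
E
```

```text
14.75
```

View pics/w4c.png

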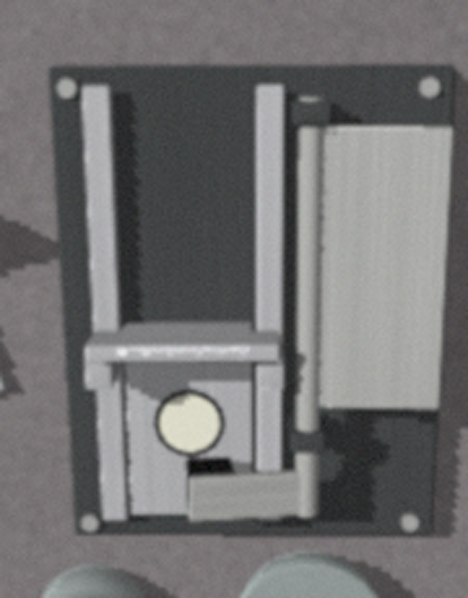

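The end plate at (180,350) stands flush against both posts at (98,375) and (268,375). The clip foot at (210,490) rests on the holder plate, and the bar is up. The robot is clear, so I'm handing in.

```bash
python3 -c "
from station import *
print(hand_in())"
```

```text
the job is handed in; nothing more can be done
None
```

The job is handed in: the last picture before it shows the end plate against both stop posts and the clip foot resting on the holder, with the robot clear, at about 15 s of the 42 s allowed.

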